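# Line up reagent bottles by height on the loading strip

## Task

Get the reagents ready for the analyser: stand the four capped bottles on the four round marks of the white loading strip in order of height, the shortest on the mark next to the green end block and the tallest on the mark farthest from it. Centre each bottle on its mark, upright, and set it down without dropping it or tipping any bottle over; leave the rack of sample tubes where it is.

Things in the scene. Friction and masses are not known exactly. Their poses are not given: they have to be found in the camera images.
- blue_bottle (a point): loose closed reagent bottle, the shortest of four: upright plain cylinder, 38 mm diameter, 45 mm high over all; amber with a white label band; its top 15.5 mm is a sky-blue cap, also 38 mm; about 70 g. The point is its centre, 22.5 mm above its underside; z up its axis. Starts on a fixed slate-blue mat 3 mm thick, bottles at least 80 mm apart between centres
- yellow_bottle (a point): loose closed reagent bottle, the second shortest of four: upright plain cylinder, 38 mm diameter, 60 mm high over all; amber with a white label band; its top 15.5 mm is a yellow cap, also 38 mm; about 85 g. The point is its centre, 30 mm above its underside; z up its axis. Starts on a fixed slate-blue mat 3 mm thick, bottles at least 80 mm apart between centres
- purple_bottle (a point): loose closed reagent bottle, the second tallest of four: upright plain cylinder, 38 mm diameter, 75 mm high over all; amber with a white label band; its top 15.5 mm is a purple cap, also 38 mm; about 100 g. The point is its centre, 37.5 mm above its underside; z up its axis. Starts on a fixed slate-blue mat 3 mm thick, bottles at least 80 mm apart between centres
- red_bottle (a point): loose closed reagent bottle, the tallest of four: upright plain cylinder, 38 mm diameter, 90 mm high over all; amber with a white label band; its top 15.5 mm is a red cap, also 38 mm; about 115 g. The point is its centre, 45 mm above its underside; z up its axis. Starts on a fixed slate-blue mat 3 mm thick, bottles at least 80 mm apart between centres
- mark_a: mark a of four like flat round grey marks with dark rims, 46 mm diameter, in a straight row a, b, c, d, 75 mm apart, along a fixed white loading strip (370 x 90 mm, 8 mm thick). Origin: the mark's centre, on the strip's flat top face (8 mm above the bench), where bottles stand; z up, y along the row from a to d
- mark_b: mark b of four like flat round grey marks with dark rims, 46 mm diameter, in a straight row a, b, c, d, 75 mm apart, along a fixed white loading strip (370 x 90 mm, 8 mm thick). Origin: the mark's centre, on the strip's flat top face (8 mm above the bench), where bottles stand; z up, y along the row from a to d
- mark_c: mark c of four like flat round grey marks with dark rims, 46 mm diameter, in a straight row a, b, c, d, 75 mm apart, along a fixed white loading strip (370 x 90 mm, 8 mm thick). Origin: the mark's centre, on the strip's flat top face (8 mm above the bench), where bottles stand; z up, y along the row from a to d
- mark_d: mark d of four like flat round grey marks with dark rims, 46 mm diameter, in a straight row a, b, c, d, 75 mm apart, along a fixed white loading strip (370 x 90 mm, 8 mm thick). Origin: the mark's centre, on the strip's flat top face (8 mm above the bench), where bottles stand; z up, y along the row from a to d
- green_end: green block 80 x 22 x 22 mm, fixed on one end of the strip, across it; it tells which end of the row is the start, and may be at either end (57.5 mm beyond mark a or beyond mark d; a like white block is at the other end). Origin: centre of its underside, 8 mm above the bench
- rack_center (a point): bystander: white rack of twelve capped sample tubes, 170 mm (its x) by 60 mm by 98 mm high, loose, standing on the bench to the left; the point is its centre, 47.5 mm above the bench. To be left where it is

How it is judged (in metres and radians):
At the end, for the whole second after the job is handed in: Counting from the green end block, the bottles of 45, 60, 75 and 90 mm stand on the first, second, third and fourth mark, each within 12 mm of its mark's centre, upright (within 0.1 rad), its underside on the strip (height within 4 mm), released and at rest (((horizontal distance between green_end and mark_a below 0.1 m and horizontal distance between blue_bottle and mark_a below 0.012 m and horizontal distance between yellow_bottle and mark_b below 0.012 m and horizontal distance between purple_bottle and mark_c below 0.012 m and horizontal distance between red_bottle and mark_d below 0.012 m) or (horizontal distance between green_end and mark_d below 0.1 m and horizontal distance between blue_bottle and mark_d below 0.012 m and horizontal distance between yellow_bottle and mark_c below 0.012 m and horizontal distance between purple_bottle and mark_b below 0.012 m and horizontal distance between red_bottle and mark_a below 0.012 m)) and height (world z) of blue_bottle between 0.0265 and 0.0345 m and angle between each of blue_bottle, yellow_bottle, purple_bottle, red_bottle's own z axis and vertical below 0.1 rad and linear speed of each of bottle_blue, bottle_yellow, bottle_purple, bottle_red below 0.02 m/s and height (world z) of yellow_bottle between 0.034 and 0.042 m and height (world z) of purple_bottle between 0.0415 and 0.0495 m and height (world z) of red_bottle between 0.049 and 0.057 m); the robot touches nothing.
It fails at once if a bottle is tipped over (angle between any of blue_bottle, yellow_bottle, purple_bottle, red_bottle's own z axis and vertical above 0.6 rad).
It fails at once if a bottle is dropped or thrown (over 0.8 m/s while not held) ((linear speed of bottle_blue above 0.8 m/s and contact force between bottle_blue and the fingers below 0.05 N) or (linear speed of bottle_yellow above 0.8 m/s and contact force between bottle_yellow and the fingers below 0.05 N) or (linear speed of bottle_purple above 0.8 m/s and contact force between bottle_purple and the fingers below 0.05 N) or (linear speed of bottle_red above 0.8 m/s and contact force between bottle_red and the fingers below 0.05 N)).
It fails at once if the tube rack is shifted more than 15 mm (distance of rack_center from where it was at the start of the episode above 0.015 m).
It also fails if it takes over 99 s, if anything falls off the work surface, if the arm or the gripper's body presses on something with over 40 N, if the wrist force passes 120 N, or if a joint passes its speed limit or range.

## Robot

A 7-joint arm with a two-finger parallel gripper is mounted at the origin on the work surface. World frame = base frame: x ahead of the robot, y to its left, z up, the work surface at z = 0. Lengths are in mm, angles in rad, forces in N, time in s.
With the tool pointing down it reaches from about 400 to 850 mm from the base axis. Payload 4.4 kg.
Tool frame: the origin (TCP) lies midway between the tips of the shut fingers; the grasp point (between the pads) lies arm.grip_depth behind it (arm.grip_depth is the distance from the TCP to the grasp point, in mm); z points along the fingers, y is the direction in which the jaws open and shut (so a half turn about z gives the same grasp; the last joint's range is limited). The gripper opens to 94 mm and grips with 3 to 60 N. Pads are 16 mm wide; open, the fingers measure 119 mm over their backs; the gripper's body (75 mm by 177 mm) begins 78 mm behind the grasp point.
Start: joints at [-1.335, 0.628, 0.038, 1.517, -0.027, 0.996, -0.02], TCP at [193.181, 620.644, 205.478] pointing down, gripper open.
Joint ranges: [-3.06, 3.06], [-0.37, 2.12], [-1.25, 1.32], [0.18, 2.47], [-1.1, 4.24], [0.23, 1.98], [-2.94, 2.94]. Speed limits (rad/s): [2.57, 2.57, 3.14, 3.14, 3.14, 3.14, 3.14].

## Interface

Orientations are given as a 3x3 rotation matrix whose columns are the frame's x, y, z axes.
In Python, from bench import arm gives the robot as it stands.
- The arm moves only by the tool move_arm, never from a script. Its argument "rows" is a list of rows, each a list of 2 entries, a list of its own where there are three numbers: the shift along the tool's x, y, z in mm, then the turn about the tool's z in degrees. In form: [[[dx, dy, dz], turn], ...]. A call has 1 to 12 rows; each row shifts and turns the commanded pose from where the row before left it, along the tool's axes as they then stand; what a row does not reach is not made up. A row lasts 1/8 s, in which the tool goes at most 62.5 mm and 10.7 degrees, less where a joint would pass 70% of its speed; a pose out of reach is approached as far as the arm can. A call is refused whole if a number of a shift passes 62.5 or a number of a turn 10.7, either way. A call with a gripper value outside its range is refused whole. "grip" is the opening, from 0 (shut) to 1 (fully open), set as the call begins (left out, the last holds). The fingers move at their own pace and stop on an object; "squeeze" is the grip in N (left out, the last holds). Time passes only in rows, so rows that do not move let the fingers close. It gives the time, the measured TCP pose, the force and the opening at its end, in the units of the state.
- arm.get_obs(): the state, without advancing time (a new reading comes with each control period).
- arm.camera(name): name is "scene" or "top" or "wrist"; returns a dict with "img" (420x560x3 uint8, red, green, blue), "vfov" (degrees; the focal length in pixels is half the picture's height over the tangent of half this angle, whatever the lens; pixels are square), "cx", "cy" (the principal point, pixels), "R" (3x3) and "t" (3): a world point X has camera coordinates R X + t; the wrist camera has in their place "hand_eye" (4x4, takes a point from camera to tool coordinates, whose origin is the TCP and whose axes are the flange's). Camera axes: x right, y down, z forward; pixel columns grow to the right and rows downward; lengths in mm; the calibration is good to about 2 mm. A picture is of the moment at which its call begins: read the wrist's pose just before it. There is no depth.
- arm.hand_in(): hands the job in, once; it reports no verdict.
Trained networks look in a picture, given as the dict that the camera call returned (one of the last four; its "shot" number tells which), for a name from the list of things; names that differ only in an ending like _2 or _b are one class to them, and where a whole thing is asked for, a point or a joint stands for the part that bears it (a point fixed in the world has none). Each returns a list of dicts, best first, with "p" (0 to 1); they miss things now and then, are a little off and sometimes report something else, mostly with a low value. They report only what shows in the picture. A call takes as long as a camera call.
- arm.spot_in(picture, name): "uv" ([column, row] in pixels, amid what is visible of it).
- arm.masks_of(picture, name): "pixels" (420x560 bool, what is visible of it) and "uv" ([column, row] in pixels, amid what is visible of it).
- arm.mark_of(picture, name): "uv" ([column, row] in pixels: a listed point, or the origin of a listed thing).
The state is a dict: "time_s": time; "joint_positions": joint angles; "joint_vel": joint speeds; "effort": joint torques, N m; "tool_pos": TCP position; "eef_rot": TCP orientation; "contact_force": force on the tool from outside, world axes, zero at the start; "torque": the same for the moment, N m; "grip_width": finger opening in mm.
Only numpy, scipy, OpenCV 4.12 (cv2) and the standard library are available. Lean on these libraries where they do the work, as an engineer would, in place of code of your own. Each camera call takes 0.05 s, during which the arm holds its last target.

## Working session

There is one attempt and no reset: what is moved stays moved. The work goes in short steps, Python scripts to look and compute and a tool call to move; the robot and the scene stay as the last step left them, time stands still between calls to the robot, and variables do not carry over. Pictures are saved under pics/ and viewed, and the job is handed in when it is done.

Besides the shell and the picture viewer there is one more tool, called after "Call:" as name(argument=value, ...) on one line, values as JSON. move_arm: Moves the arm, as the interface text tells. Its arguments: {"type":"object","properties":{"rows":{"type":"array"},"grip":{"type":"number"},"squeeze":{"type":"number"}},"required":["rows"]}

```bash
mkdir -p pics; cat > h.py <<'E'
import numpy as np, cv2
from bench import arm
def f(c): return 210/np.tan(np.radians(c["vfov"])/2)
def ray(c,uv,obs=None):
    d=np.array([(uv[0]-c["cx"])/f(c),(uv[1]-c["cy"])/f(c),1.])
    if "R" in c:
        R=np.array(c["R"]);t=np.array(c["t"]).ravel(); return -R.T@t, R.T@d
    H=np.array(c["hand_eye"]);Rt=np.array(obs["eef_rot"]).reshape(3,3);p=np.array(obs["tool_pos"])
    return p+Rt@H[:3,3], Rt@H[:3,:3]@d
def onz(c,uv,z,obs=None):
    o,d=ray(c,uv,obs); return o+d*(z-o[2])/d[2]
def save(c,n): cv2.imwrite("pics/"+n,cv2.cvtColor(c["img"],cv2.COLOR_RGB2BGR))
B={"blue_bottle":45,"yellow_bottle":60,"purple_bottle":75,"red_bottle":90}
E
python3 - <<'E'
from h import *
print(arm.grip_depth); o=arm.get_obs(); print({k:np.round(v,3).tolist() for k,v in o.items()})
for n in ("top","scene"):
    c=arm.camera(n); save(c,n+"0.png"); print(n,{k:c[k] for k in c if k!="img"})
    for k in list(B)+["mark_a","mark_b","mark_c","mark_d","green_end","rack_center"]:
        z=3+B[k]/2 if k in B else (47.5 if k=="rack_center" else 8)
        for m in arm.mark_of(c,k)[:5]: print(k,round(m["p"],2),np.round(m["uv"],1),onz(c,m["uv"],z).round(1))
E
```

```text
18.8
{'time_s': 0.0, 'joint_positions': [-1.335, 0.629, 0.038, 1.518, -0.027, 0.996, -0.02], 'joint_vel': [0.0, -0.001, 0.002, 0.001, -0.001, -0.0, 0.001], 'effort': [-0.001, -54.972, 1.143, -18.663, -0.052, 0.023, 0.0], 'tool_pos': [192.991, 619.996, 204.592], 'eef_rot': [[-0.955, 0.297, -0.001], [0.297, 0.955, -0.002], [-0.0, -0.002, -1.0]], 'contact_force': [0.035, -0.369, -0.181], 'torque': [-0.023, -0.02, -0.006], 'grip_width': 94.217}
top {'vfov': 55.754528015720275, 'cx': 278.4653892904973, 'cy': 206.5754384411647, 'R': array([[-0.00757242, -0.99968236,  0.02403827],
       [-0.99603035,  0.00540828, -0.08884982],
       [ 0.08869159, -0.02461565, -0.99575493]]), 't': array([ 88.58636361, 559.34563738, 828.27544466]), 'shot': 1}
blue_bottle 0.67 [266.2 172.9] [632.8 110.9  25.5]
yellow_bottle 0.53 [311.3 165.7] [646.8  14.   33. ]
purple_bottle 0.91 [368.2 166.8] [ 642.6 -106.9   40.5]
red_bottle 0.91 [418. 171.] [ 631.9 -210.9   48. ]
mark_a 0.86 [244.  255.8] [455.1 159.8   8. ]
mark_a 0.81 [278.  254.1] [458.1  86.3   8. ]
mark_a 0.76 [349.4 251.1] [463.3 -69.    8. ]
mark_
[... 1349 characters left out ...]
. ]
mark_a 0.56 [325.6 223.2] [450.  161.5   8. ]
mark_b 0.65 [258.2 180.6] [451.8 -69.6   8. ]
mark_b 0.6 [274.3 193.5] [458.8  -1.9   8. ]
mark_b 0.59 [301.1 208.9] [453.7  86.5   8. ]
mark_b 0.56 [325.6 223.2] [450.  161.5   8. ]
mark_c 0.65 [258.2 180.6] [451.8 -69.6   8. ]
mark_c 0.6 [274.3 193.5] [458.8  -1.9   8. ]
mark_c 0.59 [301.1 208.9] [453.7  86.5   8. ]
mark_c 0.56 [325.6 223.2] [450.  161.5   8. ]
mark_d 0.65 [258.2 180.6] [451.8 -69.6   8. ]
mark_d 0.6 [274.3 193.5] [458.8  -1.9   8. ]
mark_d 0.59 [301.1 208.9] [453.7  86.5   8. ]
mark_d 0.56 [325.6 223.2] [450.  161.5   8. ]
green_end 0.7 [245.3 171.7] [ 450.1 -122.9    8. ]
rack_center 0.66 [401.9 287.6] [512.  399.1  47.5]
```

View pics/top0.png

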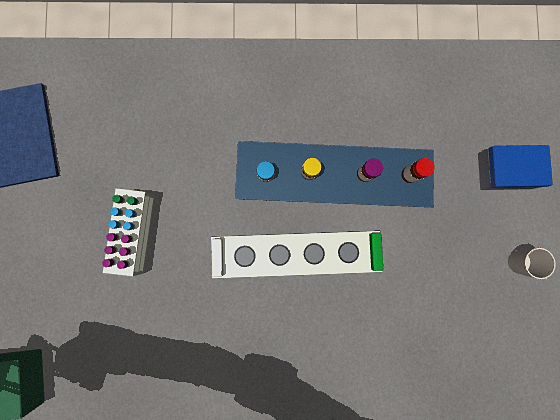

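View pics/scene0.png

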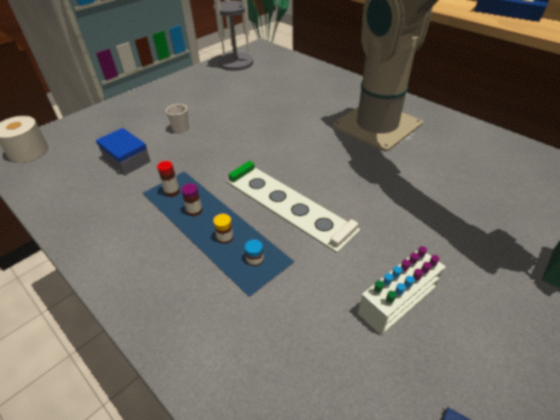

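```bash
python3 - <<'E'
from h import *
c=arm.camera("top"); hsv=cv2.cvtColor(c["img"],cv2.COLOR_RGB2HSV)
rng={"blue_bottle":(95,110),"yellow_bottle":(20,30),"purple_bottle":(140,160),"red_bottle":(0,6)}
for k,(a,b) in rng.items():
    m=((hsv[...,0]>=a)&(hsv[...,0]<=b)&(hsv[...,1]>130)&(hsv[...,2]>100 if k!="purple_bottle" else hsv[...,2]>60)).astype(np.uint8)
    m[:140]=0;m[200:]=0;m[:,:245]=0;m[:,440:]=0
    n,l,s,ce=cv2.connectedComponentsWithStats(m); i=1+np.argmax(s[1:,4])
    print(k,s[i],ce[i].round(1),"top",onz(c,ce[i],3+B[k]).round(1),"mid cap",onz(c,ce[i],3+B[k]-7).round(1))
    for q in arm.masks_of(c,k)[:1]: 
        ys,xs=np.where(q["pixels"]); print("  mask",xs.min(),xs.max(),ys.min(),ys.max())
# marks
v=hsv[...,2]; w=((hsv[...,1]<40)&(v>200)).astype(np.uint8)
w[:228]=0;w[282:]=0;w[:,:205]=0;w[:,390:]=0
cs,h=cv2.findContours(w,cv2.RETR_CCOMP,cv2.CHAIN_APPROX_NONE)
for q,hh in zip(cs,h[0]):
    if cv2.contourArea(q)>150: 
        e=cv2.fitEllipse(q); print(hh[3],cv2.contourArea(q),np.round(e[0],1),np.round(e[1],1),onz(c,e[0],8).round(1))
E
```

```text
blue_bottle [257 161  18  18 248] [265.1 169.5] top [636.1 113.   48. ] mid cap [637.4 113.   41. ]
  mask 257 274 161 181
yellow_bottle [303 158  18  18 263] [311.7 166.4] top [639.5  16.4  63. ] mid cap [640.8  15.6  56. ]
  mask 301 320 158 179
purple_bottle [365 159  18  18 258] [373.4 167.2] top [ 634.6 -108.    78. ] mid cap [ 635.9 -109.9   71. ]
  mask 357 382 158 181
red_bottle [416 158  19  19 199] [424.5 166.8] top [ 632.2 -207.2   93. ] mid cap [ 633.6 -210.    86. ]
  mask 402 433 158 182
-1 6066.5 [298.7 253.9] [ 45.9 208.8] [458.2  41.4   8. ]
0 407.5 [244.4 255.9] [22.6 23.1] [454.8 158.9   8. ]
0 404.5 [279.3 254.7] [22.6 23. ] [456.9  83.6   8. ]
0 406.0 [313.7 253.4] [22.6 23. ] [459.   9.   8.]
0 403.0 [348.1 252.1] [22.5 22.9] [461.2 -66.    8. ]
```

Call:
move_arm(rows=[[[0,0,-10],10.5],[[0,0,-10],10.5],[[0,0,-10],10.5],[[0,0,-10],10.5],[[0,0,0],10.5],[[0,0,0],10.5],[[0,0,0],10]])

```text
time_s: 2.22
tool_pos: [193.1, 620.7, 245.6]
eef_rot: [[0.011, 1.0, -0.0], [1.0, -0.011, 0.0], [0.0, -0.0, -1.0]]
contact_force: [0.3, -0.8, -1.0]
grip_width: 94.2
```

Call:
move_arm(rows=[[[-40,22,0],0],[[-40,22,0],0],[[-40,22,0],0],[[-40,22,0],0],[[-40,22,0],0],[[-40,22,0],0],[[-40,22,0],0],[[-40,22,0],0],[[-40,22,0],0],[[-40,22,0],0],[[-40,22,0],0],[[-40,22,0],0]])

```text
time_s: 3.72
tool_pos: [455.4, 138.1, 245.7]
eef_rot: [[0.005, 1.0, 0.001], [1.0, -0.005, 0.001], [0.001, 0.001, -1.0]]
contact_force: [0.9, 0.7, 0.4]
grip_width: 93.8
```

Call:
move_arm(rows=[[[-40,22,0],0],[[-40,22,0],0],[[-40,22,0],0],[[-40,22,0],0],[[-40,22,0],0],[[-40,22,0],0],[[0,0,0],0],[[0,0,0],0]])

```text
time_s: 4.72
tool_pos: [585.2, -100.6, 245.2]
eef_rot: [[0.005, 1.0, -0.001], [1.0, -0.005, 0.001], [0.001, -0.001, -1.0]]
contact_force: [0.1, 0.3, 0.0]
grip_width: 94.2
```

```bash
cat > w.py <<'E'
import sys
from h import *
o=arm.get_obs(); c=arm.camera("wrist"); save(c,sys.argv[1])
print(np.round(o["tool_pos"],1),np.round(o["eef_rot"],3).tolist())
hsv=cv2.cvtColor(c["img"],cv2.COLOR_RGB2HSV)
for k in B:
    for m in arm.mark_of(c,k)[:1]: print(k,round(m["p"],2),np.round(m["uv"],1),onz(c,m["uv"],3+B[k]/2,o).round(1))
rng={"blue_bottle":(95,110),"yellow_bottle":(20,30),"purple_bottle":(140,160),"red_bottle":(0,6)}
for k,(a,b) in rng.items():
    m=((hsv[...,0]>=a)&(hsv[...,0]<=b)&(hsv[...,1]>130)&(hsv[...,2]>60)).astype(np.uint8)
    n,l,s,ce=cv2.connectedComponentsWithStats(m)
    if n>1:
        i=1+np.argmax(s[1:,4]); print("col",k,s[i],ce[i].round(1),"top",onz(c,ce[i],3+B[k],o).round(1))
for m in arm.mark_of(c,"mark_a")[:4]: print("mark",round(m["p"],2),np.round(m["uv"],1),onz(c,m["uv"],8,o).round(1))
E
python3 w.py w1.png
```

```text
[ 585.2 -100.6  245.2] [[0.005, 1.0, -0.001], [1.0, -0.005, 0.001], [0.001, -0.001, -1.0]]
yellow_bottle 0.84 [324.8  85.9] [638.3  17.   33. ]
purple_bottle 0.56 [313. 194.] [ 627.3 -105.3   40.5]
red_bottle 0.56 [316.9 272.4] [ 633.8 -204.7   48. ]
col blue_bottle [ 288  376   62   35 1983] [318.2 393.5] top [ 640.8 -392.5   48. ]
col yellow_bottle [ 311   64   37   39 1104] [328.6  83.4] top [638.2  16.5  63. ]
col purple_bottle [306 185  33  34 875] [321.9 201.4] top [ 633.1 -105.2   78. ]
col red_bottle [303 270  32  36 671] [318.5 287.4] top [ 630.4 -201.1   93. ]
mark 0.86 [158.8  25.4] [450.3  85.    8. ]
mark 0.82 [170.3  94.6] [456.4  10.6   8. ]
mark 0.64 [178.4 157.8] [459.5 -64.8   8. ]
```

View pics/w1.png

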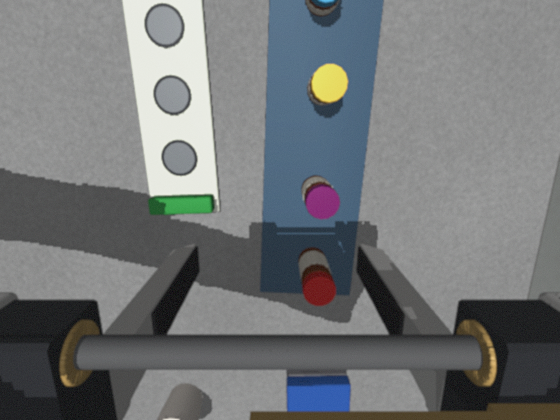

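```bash
python3 - <<'E'
from h import *
c=arm.camera("wrist");H=np.linalg.inv(np.array(c["hand_eye"]));print(np.round(c["hand_eye"],3))
for p in ([0,0,0],[0,0,-19],[0,0,-60],[0,0,60],[0,0,150]):
    q=(H@np.array(p+[1.]))[:3]; print(p,(c["cx"]+f(c)*q[0]/q[2]).round(),(c["cy"]+f(c)*q[1]/q[2]).round())
E
```

```text
[[  -0.      -0.963   -0.271   80.016]
 [   1.      -0.      -0.      -0.181]
 [   0.      -0.271    0.963 -178.368]
 [   0.       0.       0.       1.   ]]
[0, 0, 0] 278.0 261.0
[0, 0, -19] 278.0 276.0
[0, 0, -60] 278.0 321.0
[0, 0, 60] 278.0 229.0
[0, 0, 150] 278.0 201.0
```

Call:
move_arm(rows=[[[-35,16,20],0],[[-35,16,20],0],[[-34,15,20],0],[[0,0,20],0],[[0,0,15],0],[[0,0,0],0],[[0,0,0],0]])

```text
time_s: 5.95
tool_pos: [632.5, -205.1, 151.3]
eef_rot: [[0.004, 1.0, 0.001], [1.0, -0.004, -0.0], [-0.0, 0.001, -1.0]]
contact_force: [0.2, -0.5, 1.3]
grip_width: 93.9
```

```bash
python3 w.py w2.png
```

```text
[ 632.5 -205.1  151.3] [[0.004, 1.0, 0.001], [1.0, -0.004, -0.0], [-0.0, 0.001, -1.0]]
blue_bottle 0.36 [ 99.3 119. ] [ 473.1 -122.9   25.5]
red_bottle 0.68 [279.3 215.5] [ 634.  -207.1   48. ]
col blue_bottle [ 242  370   86   50 3324] [284.3 390.3] top [ 638.7 -400.1   48. ]
col yellow_bottle [481 329   1   1   1] [481. 329.] top [ 824.1 -315.3   63. ]
col purple_bottle [ 255   69   50   53 2062] [279.3  94.7] top [ 634.  -106.9   78. ]
col red_bottle [ 253  202   47   51 1782] [276.4 226.9] top [ 631.5 -203.1   93. ]
mark 0.78 [82.6 51.5] [457.8 -64.4   8. ]
```

View pics/w2.png

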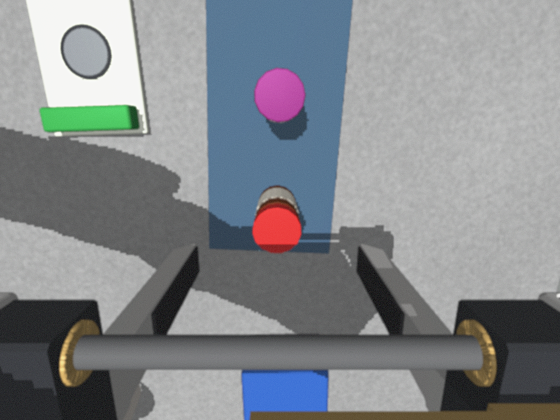

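Call:
move_arm(rows=[[[0,0,25],0],[[0,0,25],0],[[0,0,25],0],[[0,0,25],0],[[0,0,15],0],[[0,0,0],0],[[0,0,0],0]])

```text
time_s: 7.12
tool_pos: [632.7, -206.0, 36.4]
eef_rot: [[0.005, 1.0, 0.001], [1.0, -0.005, -0.001], [-0.001, 0.001, -1.0]]
contact_force: [-0.5, -0.9, 0.5]
grip_width: 94.2
```

Call:
move_arm(rows=[[[0,0,0],0],[[0,0,0],0],[[0,0,0],0],[[0,0,0],0],[[0,0,0],0],[[0,0,0],0],[[0,0,0],0],[[0,0,0],0]], grip=0, squeeze=20)

```text
time_s: 8.12
tool_pos: [631.9, -205.6, 35.4]
eef_rot: [[0.005, 1.0, -0.0], [1.0, -0.005, 0.0], [0.0, -0.0, -1.0]]
contact_force: [0.8, -0.4, 0.4]
grip_width: 37.5
```

```bash
python3 w.py w3.png
```

```text
[ 631.9 -205.6   35.4] [[0.005, 1.0, -0.0], [1.0, -0.005, 0.0], [0.0, -0.0, -1.0]]
red_bottle 0.73 [278.3 271.8] [ 632.1 -206.5   48. ]
col purple_bottle [ 235   19   95  102 7495] [282.4  69.4] top [ 634.1 -106.6   78. ]
col red_bottle [ 233  264   89   71 4417] [277.3 302.7] top [ 631.7 -198.7   93. ]
```

View pics/w3.png

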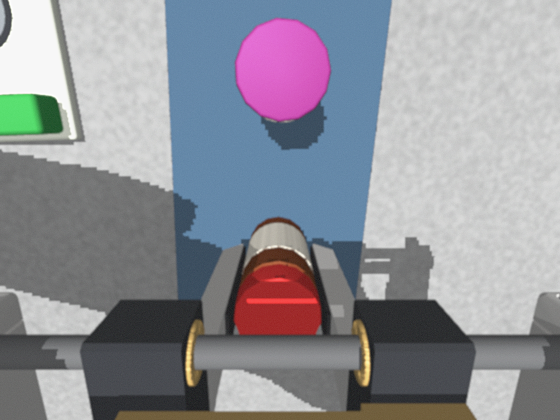

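Call:
move_arm(rows=[[[0,0,-10],0],[[0,0,-35],0],[[0,0,-40],0],[[0,0,-35],0],[[10,-6,0],0],[[38,-22,0],0],[[45,-26,0],0],[[50,-29,0],0],[[50,-29,0],0],[[50,-29,0],0],[[45,-26,0],0],[[17,-10,0],0]])

```text
time_s: 9.93
tool_pos: [452.7, 103.7, 154.4]
eef_rot: [[0.0, 1.0, -0.004], [1.0, -0.0, 0.001], [0.001, -0.004, -1.0]]
contact_force: [0.5, -0.9, -1.4]
grip_width: 37.8
```

Call:
move_arm(rows=[[[0,0,0],0],[[0,0,0],0],[[0,0,0],0]])

```text
time_s: 10.3
tool_pos: [457.0, 98.9, 155.4]
eef_rot: [[0.007, 1.0, 0.0], [1.0, -0.007, -0.001], [-0.001, 0.0, -1.0]]
contact_force: [0.1, -0.2, -0.7]
grip_width: 37.8
```

```bash
cat >> w.py <<'E'
g=(hsv[...,1]<45)&(hsv[...,2]>195)
cs,h=cv2.findContours(g.astype(np.uint8),cv2.RETR_CCOMP,cv2.CHAIN_APPROX_NONE)
for q,hh in zip(cs,h[0]):
    if hh[3]>=0 and cv2.contourArea(q)>500:
        e=cv2.fitEllipse(q); print("hole",np.round(e[0],1),np.round(e[1],1),onz(c,e[0],8,o).round(1))
E
python3 w.py w4.png
```

```text
[457.   98.9 155.4] [[0.007, 1.0, 0.0], [1.0, -0.007, -0.001], [-0.001, 0.0, -1.0]]
blue_bottle 0.96 [458.9 188.2] [631.3 115.1  25.5]
red_bottle 0.76 [279.8 268.3] [458.6  43.   48. ]
col blue_bottle [ 448  172   49   43 1620] [472.5 192.7] top [631.4 115.6  48. ]
col yellow_bottle [ 446  275   47   41 1450] [469.1 294.9] top [634.1  21.9  63. ]
col purple_bottle [467 403   8  12  26] [471.1 408.5] top [645.2 -94.3  78. ]
col red_bottle [ 234  264   87   71 3931] [277.3 302.2] top [456.1  33.7  93. ]
mark 0.78 [275.7 140.6] [455.5 160.2   8. ]
mark 0.65 [272.3 215.7] [451.3  83.8   8. ]
hole [274.1 140.3] [48.2 49.4] [453.9 160.5   8. ]
hole [279.7  85.8] [26.7 88.7] [459.7 210.3   8. ]
```

View pics/w4.png

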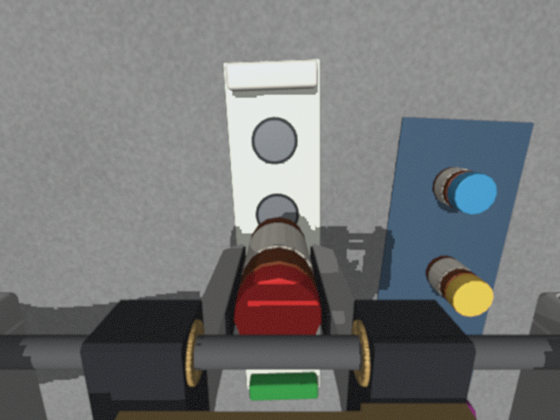

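Call:
move_arm(rows=[[[31,-1,0],0],[[30,-2,10],0],[[0,0,35],0],[[0,0,35],0],[[0,0,22],0],[[0,0,8],0],[[0,0,0],0],[[0,0,0],0],[[0,0,2],0],[[0,0,2],0],[[0,0,1],0],[[0,0,0],0]])

```text
time_s: 12.1
tool_pos: [453.8, 161.3, 40.4]
eef_rot: [[0.005, 1.0, -0.0], [1.0, -0.005, -0.0], [-0.0, -0.0, -1.0]]
contact_force: [0.3, -0.0, -1.0]
grip_width: 37.6
```

```bash
python3 w.py w5.png
```

```text
[453.8 161.3  40.4] [[0.005, 1.0, -0.0], [1.0, -0.005, -0.0], [-0.0, -0.0, -1.0]]
blue_bottle 0.77 [546.3 314.1] [634.6 114.8  25.5]
yellow_bottle 0.63 [545.7 314.7] [627.3 119.2  33. ]
purple_bottle 0.2 [282.5 415.4] [456.4  46.   40.5]
red_bottle 0.84 [276.8 267.4] [453.1 160.7  48. ]
col blue_bottle [528 313   5  17  40] [529.6 320.5] top [604.5 125.2  48. ]
col yellow_bottle [195 321   2   2   2] [195.5 321.5] top [408.5 135.7  63. ]
col red_bottle [ 234  264   88   71 3940] [277.6 302.4] top [453.6 165.3  93. ]
mark 0.59 [284.  411.2] [458.   14.7   8. ]
hole [279.9 181.2] [  6.6 187.3] [455.4 203.2   8. ]
```

View pics/w5.png

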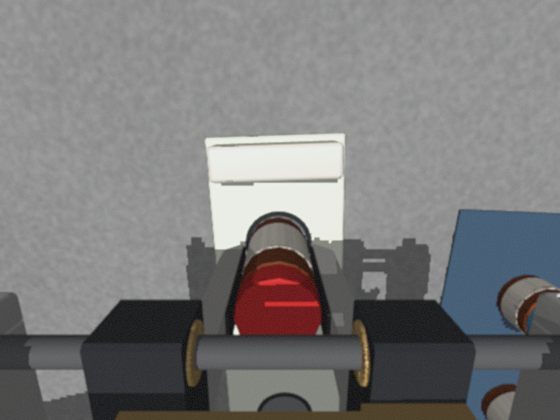

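Call:
move_arm(rows=[[[-1,0,1],0],[[0,0,0],0],[[0,0,0],0]])

```text
time_s: 12.78
tool_pos: [453.9, 161.2, 40.3]
eef_rot: [[0.005, 1.0, 0.0], [1.0, -0.005, 0.002], [0.002, 0.0, -1.0]]
contact_force: [-2.4, 1.3, 8.3]
grip_width: 37.9
```

Call:
move_arm(rows=[[[0,0,-0.8],0],[[0,0,0],0]])

```text
time_s: 13.02
tool_pos: [453.9, 160.2, 40.3]
eef_rot: [[0.005, 1.0, 0.0], [1.0, -0.005, -0.0], [-0.0, 0.0, -1.0]]
contact_force: [-1.0, 0.4, 1.1]
grip_width: 37.6
```

Call:
move_arm(rows=[[[0,0,0],0],[[0,0,0],0],[[0,0,0],0],[[0,0,0],0],[[0,0,0],0],[[0,0,0],0]], grip=1)

```text
time_s: 13.78
tool_pos: [453.8, 160.3, 40.3]
eef_rot: [[0.005, 1.0, -0.0], [1.0, -0.005, 0.0], [0.0, -0.0, -1.0]]
contact_force: [-0.1, -0.7, -0.1]
grip_width: 93.0
```

Call:
move_arm(rows=[[[0,0,-15],0],[[0,0,-30],0],[[0,0,-30],0],[[0,0,-30],0],[[0,0,-30],0],[[-40,15,0],0],[[-40,15,0],0],[[0,0,0],0],[[0,0,0],0]])

```text
time_s: 14.9
tool_pos: [483.1, 80.6, 175.8]
eef_rot: [[0.005, 1.0, -0.0], [1.0, -0.005, 0.001], [0.001, -0.0, -1.0]]
contact_force: [-0.3, -0.2, -0.3]
grip_width: 94.2
```

```bash
python3 w.py w6.png
```

```text
[483.1  80.6 175.8] [[0.005, 1.0, -0.0], [1.0, -0.005, 0.001], [0.001, -0.0, -1.0]]
blue_bottle 0.72 [259.1 314.6] [461.  -53.2  25.5]
yellow_bottle 0.84 [424.4 261.5] [639.3  15.3  33. ]
purple_bottle 0.67 [409.4 362.1] [ 633.  -106.4   40.5]
col blue_bottle [ 414  151   45   40 1424] [436.2 170.3] top [632.3 115.1  48. ]
col yellow_bottle [ 413  250   43   39 1277] [434.1 268.8] top [635.1  21.1  63. ]
col purple_bottle [403 371  21  31 319] [412.  387.4] top [ 621.  -105.7   78. ]
col red_bottle [ 215   98   49   50 1865] [239.4 122.6] top [453.8 159.5  93. ]
mark 0.85 [261.2 316.1] [462.3 -66.7   8. ]
mark 0.66 [254.3 254.4] [455.9  13.8   8. ]
mark 0.56 [252.  191.3] [455.2  87.4   8. ]
hole [252.8 193. ] [42.7 43.8] [456.1  85.6   8. ]
hole [246.9 127.8] [53.7 75. ] [451.8 154.    8. ]
hole [252.2  66.1] [32.  84.4] [458.8 212.4   8. ]
```

View pics/w6.png

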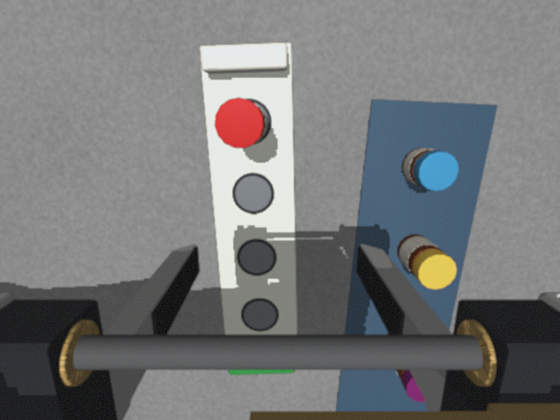

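Call:
move_arm(rows=[[[-20,16,0],0],[[-40,33,0],0],[[-45,37,10],0],[[-45,37,10],0],[[-38,29,10],0],[[0,0,20],0],[[0,0,35],0],[[0,0,35],0],[[0,0,20],0],[[0,0,9],0],[[0,0,0],0],[[0,0,0],0]])

```text
time_s: 16.7
tool_pos: [635.4, -108.9, 27.5]
eef_rot: [[0.005, 1.0, 0.002], [1.0, -0.005, -0.0], [-0.0, 0.002, -1.0]]
contact_force: [0.1, -1.1, -0.2]
grip_width: 93.5
```

Call:
move_arm(rows=[[[0,0,0],0],[[0,0,0],0],[[0,0,0],0],[[0,0,0],0],[[0,0,0],0],[[0,0,0],0],[[0,0,0],0]], grip=0)

```text
time_s: 17.58
tool_pos: [634.4, -108.6, 26.2]
eef_rot: [[0.005, 1.0, -0.0], [1.0, -0.005, 0.0], [0.0, -0.0, -1.0]]
contact_force: [-0.3, -0.3, 0.5]
grip_width: 38.1
```

```bash
python3 w.py w7.png
```

```text
[ 634.4 -108.6   26.2] [[0.005, 1.0, -0.0], [1.0, -0.005, 0.0], [0.0, -0.0, -1.0]]
yellow_bottle 0.77 [289.7  20.8] [640.5  16.5  33. ]
purple_bottle 0.62 [275.5 267.9] [ 633.1 -106.3   40.5]
col yellow_bottle [ 241    0   96   57 4052] [288.5  23.7] top [639.    7.6  63. ]
col purple_bottle [ 236  255   84   80 5280] [277.5 296.6] top [ 634.2 -102.2   78. ]
col red_bottle [272 253   8   1   8] [275.5 253. ] top [633.6 -75.5  93. ]
```

View pics/w7.png

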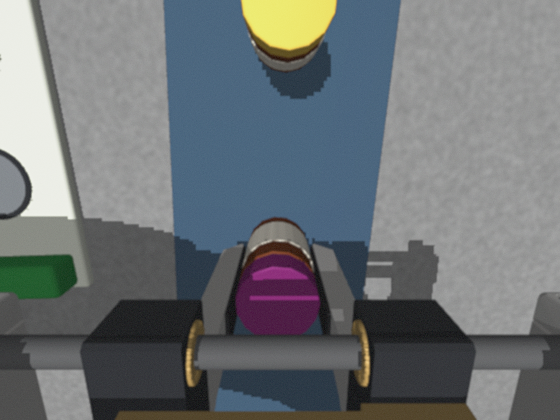

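Call:
move_arm(rows=[[[0,0,-10],0],[[0,0,-30],0],[[0,0,-40],0],[[0,0,-30],0],[[12,-11,0],0],[[40,-37,0],0],[[45,-42,0],0],[[45,-42,0],0],[[35,-33,0],0],[[15,-14,0],0],[[0,0,0],0],[[0,0,0],0]])

```text
time_s: 19.38
tool_pos: [457.8, 83.4, 136.8]
eef_rot: [[0.006, 1.0, 0.002], [1.0, -0.006, -0.0], [-0.0, 0.002, -1.0]]
contact_force: [0.0, 0.5, -1.4]
grip_width: 37.8
```

Call:
move_arm(rows=[[[0,0,10],0],[[0,0,25],0],[[0,0,30],0],[[0,0,22],0],[[0,0,10],0],[[0,0,3],0],[[0,0,0],0],[[0,0,2],0],[[0,0,1],0],[[0,0,0],0],[[0,0,0],0]])

```text
time_s: 20.75
tool_pos: [456.5, 84.4, 33.4]
eef_rot: [[0.005, 1.0, 0.0], [1.0, -0.005, 0.0], [0.0, 0.0, -1.0]]
contact_force: [-0.4, -0.4, -0.3]
grip_width: 38.1
```

Call:
move_arm(rows=[[[0,0,1],0],[[0,0,0],0],[[0,0,0.7],0],[[0,0,0],0],[[0,0,0],0]])

```text
time_s: 21.38
tool_pos: [456.4, 84.3, 31.5]
eef_rot: [[0.005, 1.0, -0.0], [1.0, -0.005, -0.0], [-0.0, -0.0, -1.0]]
contact_force: [0.3, -0.4, -1.0]
grip_width: 37.8
```

```bash
python3 w.py w8.png
```

```text
[456.4  84.3  31.5] [[0.005, 1.0, -0.0], [1.0, -0.005, -0.0], [-0.0, -0.0, -1.0]]
purple_bottle 0.63 [275.7 268.6] [455.1  83.6  40.5]
col yellow_bottle [395 406   2   2   2] [395.5 406.5] top [522.    9.4  63. ]
col purple_bottle [ 236  255   84   79 5153] [277.3 297. ] top [456.1  87.4  78. ]
col red_bottle [ 215   78  108  112 9367] [268.8 133.9] top [453.5 159.9  93. ]
hole [270.7 136.6] [108.9 123.3] [452.4 155.1   8. ]
```

View pics/w8.png

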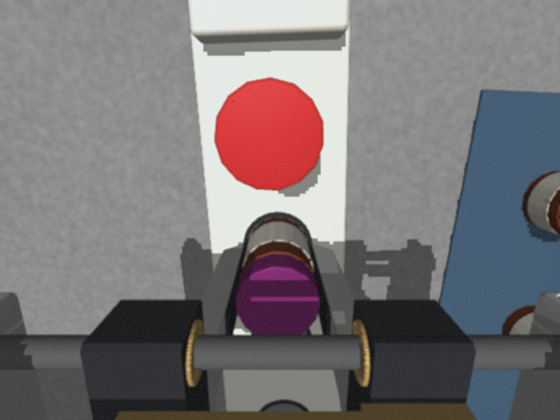

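Centred, nearly down; lower to contact.

Call:
move_arm(rows=[[[0,0,0.6],0],[[0,0,0],0],[[0,0,0],0]])

```text
time_s: 22.05
tool_pos: [456.5, 84.3, 31.1]
eef_rot: [[0.005, 1.0, 0.0], [1.0, -0.005, 0.0], [0.0, 0.0, -1.0]]
contact_force: [-1.1, 0.4, 3.3]
grip_width: 37.8
```

Call:
move_arm(rows=[[[0,0,0],0],[[0,0,0],0],[[0,0,0],0],[[0,0,0],0],[[0,0,0],0],[[0,0,0],0]], grip=1)

```text
time_s: 22.8
tool_pos: [456.4, 84.3, 31.0]
eef_rot: [[0.005, 1.0, -0.0], [1.0, -0.005, 0.0], [0.0, -0.0, -1.0]]
contact_force: [0.1, 0.6, -0.2]
grip_width: 92.6
```

Call:
move_arm(rows=[[[0,0,-15],0],[[0,0,-30],0],[[0,0,-35],0],[[0,0,-30],0],[[-14,36,0],0],[[-18,48,0],0],[[-18,48,0],0],[[-17,50,0],0],[[0,0,0],0],[[0,0,0],0]])

```text
time_s: 24.05
tool_pos: [636.8, 16.6, 140.3]
eef_rot: [[0.005, 1.0, -0.002], [1.0, -0.005, 0.0], [0.0, -0.002, -1.0]]
contact_force: [-0.7, -0.2, 0.3]
grip_width: 94.0
```

```bash
python3 w.py w9.png
```

```text
[636.8  16.6 140.3] [[0.005, 1.0, -0.002], [1.0, -0.005, 0.0], [0.0, -0.002, -1.0]]
blue_bottle 0.6 [273.8  99.5] [633.7 114.1  25.5]
yellow_bottle 0.77 [280.5 213.3] [639.   15.5  33. ]
purple_bottle 0.87 [ 55.4 133.9] [452.1  87.2  40.5]
red_bottle 0.82 [30.6 37.9] [451.8 157.6  48. ]
col blue_bottle [ 252   73   48   50 1874] [275.3  97.5] top [635.2 114.2  48. ]
col yellow_bottle [ 259  196   45   46 1655] [280.9 218.8] top [639.1  19.4  63. ]
col purple_bottle [   0  112   52   52 2173] [ 25.1 136.7] top [454.8  86.6  78. ]
col red_bottle [  0   0  25  55 704] [ 9.6 25.4] top [471.1 154.5  93. ]
mark 0.96 [113.3 278.3] [463.3 -61.6   8. ]
mark 0.71 [ 94.8 212.3] [455.2  10.4   8. ]
```

View pics/w9.png

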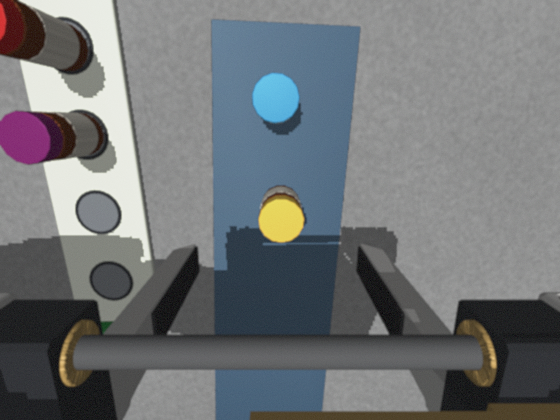

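Call:
move_arm(rows=[[[1,2,15],0],[[0,0,30],0],[[0,0,35],0],[[0,0,25],0],[[0,0,13],0],[[0,0,5],0],[[0,0,0],0]])

```text
time_s: 25.22
tool_pos: [640.4, 17.3, 18.2]
eef_rot: [[0.005, 1.0, 0.0], [1.0, -0.005, -0.0], [-0.0, 0.0, -1.0]]
contact_force: [0.1, 0.4, -0.4]
grip_width: 94.0
```

Call:
move_arm(rows=[[[0,0,0],0],[[0,0,0],0],[[0,0,0],0],[[0,0,0],0],[[0,0,0],0],[[0,0,0],0],[[0,0,0],0]], grip=0)

```text
time_s: 26.1
tool_pos: [640.0, 17.3, 17.9]
eef_rot: [[0.005, 1.0, -0.0], [1.0, -0.005, 0.0], [0.0, -0.0, -1.0]]
contact_force: [-0.5, 0.4, 0.2]
grip_width: 37.6
```

```bash
python3 w.py w10.png
```

```text
[640.   17.3  17.9] [[0.005, 1.0, -0.0], [1.0, -0.005, 0.0], [0.0, -0.0, -1.0]]
yellow_bottle 0.57 [277.5 271.8] [639.8  17.7  33. ]
purple_bottle 0.27 [275.6 275.2] [638.8  19.4  40.5]
col blue_bottle [ 222   32   88   95 3148] [271.6  92.9] top [637.7 108.8  48. ]
col yellow_bottle [ 237  252   82   83 5268] [277.2 293.3] top [639.7  21.6  63. ]
col red_bottle [271 225   1   1   1] [271. 225.] top [637.9  64.   93. ]
```

View pics/w10.png

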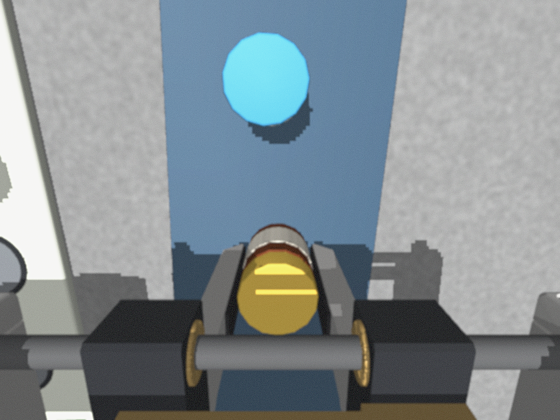

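Call:
move_arm(rows=[[[0,0,-10],0],[[0,0,-25],0],[[0,0,-25],0],[[0,-15,0],0],[[-2,-40,0],0],[[-2,-45,0],0],[[-2,-45,0],0],[[-1.5,-27,0],0],[[0,-9.5,0],0],[[0,0,0],0],[[0,0,10],0],[[0,0,20],0]])

```text
time_s: 27.9
tool_pos: [460.7, 10.9, 47.5]
eef_rot: [[0.005, 1.0, 0.003], [1.0, -0.005, -0.0], [-0.0, 0.003, -1.0]]
contact_force: [0.3, 0.1, -1.2]
grip_width: 37.6
```

Call:
move_arm(rows=[[[0,0,15],0],[[0,0,5],0],[[0,0,2],0],[[0,0,1],0],[[0,0,0],0],[[0,0,0],0],[[0,0,0],0]])

```text
time_s: 28.78
tool_pos: [458.7, 10.8, 25.2]
eef_rot: [[0.005, 1.0, 0.0], [1.0, -0.005, 0.0], [0.0, 0.0, -1.0]]
contact_force: [0.2, -1.0, -0.6]
grip_width: 37.7
```

```bash
python3 w.py w11.png
```

```text
[458.7  10.8  25.2] [[0.005, 1.0, 0.0], [1.0, -0.005, 0.0], [0.0, 0.0, -1.0]]
yellow_bottle 0.82 [275.4 270.2] [457.2   8.6  33. ]
col yellow_bottle [ 237  252   82   83 5256] [277.3 293.2] top [458.4  11.   63. ]
col purple_bottle [ 221   82  100  103 7976] [270.3 132.6] top [456.1  86.6  78. ]
col red_bottle [270 245   1   1   1] [270. 245.] top [455.9  47.5  93. ]
hole [272.  135.3] [101.9 115.9] [455.7  82.7   8. ]
```

View pics/w11.png

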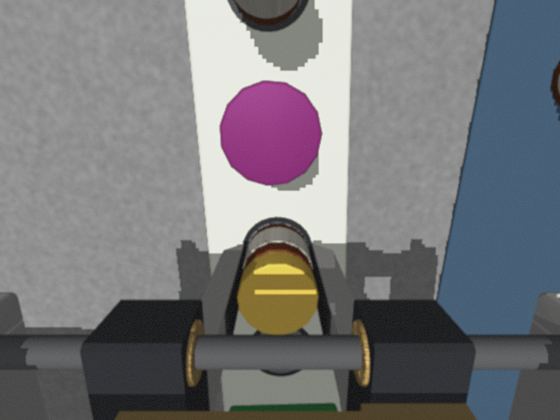

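Call:
move_arm(rows=[[[-1.5,0,1],0],[[0,0,0.7],0],[[0,0,0],0],[[0,0,0],0]])

```text
time_s: 29.58
tool_pos: [458.5, 9.3, 23.2]
eef_rot: [[0.005, 1.0, -0.0], [1.0, -0.005, 0.0], [0.0, -0.0, -1.0]]
contact_force: [-0.2, -0.7, 0.2]
grip_width: 37.8
```

Call:
move_arm(rows=[[[0,0,0.6],0],[[0,0,0],0],[[0,0,0],0]])

```text
time_s: 29.95
tool_pos: [458.6, 9.3, 22.8]
eef_rot: [[0.005, 1.0, 0.0], [1.0, -0.005, 0.0], [0.0, 0.0, -1.0]]
contact_force: [-0.3, -0.0, 4.3]
grip_width: 37.9
```

Call:
move_arm(rows=[[[0,0,0],0],[[0,0,0],0],[[0,0,0],0],[[0,0,0],0],[[0,0,0],0],[[0,0,0],0]], grip=1)

```text
time_s: 30.7
tool_pos: [458.5, 9.3, 22.6]
eef_rot: [[0.005, 1.0, -0.0], [1.0, -0.005, -0.0], [-0.0, -0.0, -1.0]]
contact_force: [-0.3, 0.3, -0.1]
grip_width: 92.9
```

Call:
move_arm(rows=[[[0,0,-15],0],[[0,0,-33],0],[[0,0,-35],0],[[0,0,-25],0],[[20,36,0],0],[[28,48,0],0],[[28,48,0],0],[[28,45,0],0],[[0,0,0],0],[[0,0,0],0]])

```text
time_s: 31.95
tool_pos: [634.8, 111.4, 130.1]
eef_rot: [[0.006, 1.0, -0.002], [1.0, -0.006, -0.001], [-0.001, -0.002, -1.0]]
contact_force: [-0.3, -0.2, -0.0]
grip_width: 93.7
```

```bash
python3 w.py w12.png
```

```text
[634.8 111.4 130.1] [[0.006, 1.0, -0.002], [1.0, -0.006, -0.001], [-0.001, -0.002, -1.0]]
blue_bottle 0.63 [278.5 208.1] [635.3 115.9  25.5]
yellow_bottle 0.93 [ 92.3 322.3] [453.9   4.1  33. ]
purple_bottle 0.71 [ 69.4 250.2] [450.3  82.4  40.5]
red_bottle 0.87 [ 48.2 162.7] [452.1 160.3  48. ]
col blue_bottle [ 256  193   46   46 1616] [278.3 215.6] top [635.1 115.4  48. ]
col yellow_bottle [101 324   4   8  18] [102.6 327.6] top [481.8  19.2  63. ]
col purple_bottle [  19  239   50   49 1871] [ 44.5 263.6] top [455.1  86.7  78. ]
col red_bottle [   0  144   46   57 1841] [ 17.5 172.5] top [462.1 159.4  93. ]
mark 0.63 [108.1 300.2] [458.1  13.3   8. ]
```

View pics/w12.png

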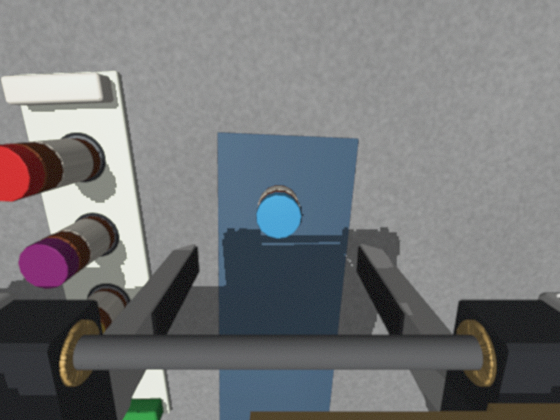

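Call:
move_arm(rows=[[[2,0,15],0],[[0,0,30],0],[[0,0,35],0],[[0,0,23],0],[[0,0,11],0],[[0,0,4],0],[[0,0,0],0]])

```text
time_s: 33.12
tool_pos: [636.5, 114.3, 13.0]
eef_rot: [[0.005, 1.0, 0.001], [1.0, -0.005, 0.0], [0.0, 0.001, -1.0]]
contact_force: [0.9, -0.2, 0.4]
grip_width: 94.3
```

Call:
move_arm(rows=[[[0,0,0],0],[[0,0,0],0],[[0,0,0],0],[[0,0,0],0],[[0,0,0],0],[[0,0,0],0],[[0,0,0],0]], grip=0)

```text
time_s: 34.0
tool_pos: [636.1, 114.3, 12.7]
eef_rot: [[0.005, 1.0, -0.0], [1.0, -0.005, -0.0], [-0.0, -0.0, -1.0]]
contact_force: [-0.6, 0.6, -0.1]
grip_width: 37.9
```

```bash
python3 w.py w13.png
```

```text
[636.1 114.3  12.7] [[0.005, 1.0, -0.0], [1.0, -0.005, -0.0], [-0.0, -0.0, -1.0]]
blue_bottle 0.67 [277.6 269.7] [635.9 114.8  25.5]
col blue_bottle [ 239  246   78   78 4646] [277.2 284.6] top [635.7 117.7  48. ]
col yellow_bottle [361 334   1   1   1] [361. 334.] top [673.8 100.6  63. ]
col red_bottle [269 241   1   1   1] [269. 241.] top [633.3 157.3  93. ]
```

View pics/w13.png

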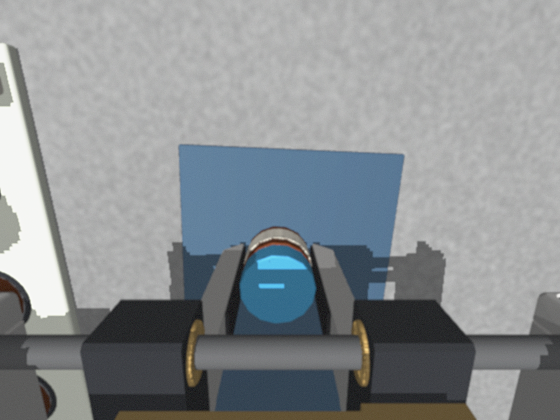

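Call:
move_arm(rows=[[[0,0,-10],0],[[0,0,-30],0],[[0,0,-40],0],[[-20,-15,0],0],[[-45,-35,0],0],[[-45,-45,0],0],[[-40,-45,0],0],[[-21,-28,0],0],[[-9,-8.5,0],0],[[0,0,0],0],[[0,0,0],0]])

```text
time_s: 35.67
tool_pos: [461.3, -62.9, 92.7]
eef_rot: [[0.003, 1.0, 0.002], [1.0, -0.003, 0.0], [0.0, 0.002, -1.0]]
contact_force: [0.4, -0.4, -1.1]
grip_width: 38.0
```

Call:
move_arm(rows=[[[0,0,20],0],[[0,0,30],0],[[0,0,15],0],[[0,0,5],0],[[0,0,2],0],[[0,0,1],0],[[0,0,0],0],[[0,0,0],0],[[0,0,0],0]])

```text
time_s: 36.8
tool_pos: [459.6, -64.0, 19.9]
eef_rot: [[0.005, 1.0, 0.0], [1.0, -0.005, -0.0], [-0.0, 0.0, -1.0]]
contact_force: [0.0, -0.9, -1.0]
grip_width: 37.7
```

```bash
python3 w.py w14.png
```

```text
[459.6 -64.   19.9] [[0.005, 1.0, 0.0], [1.0, -0.005, -0.0], [-0.0, 0.0, -1.0]]
blue_bottle 0.81 [275.6 269.3] [458.3 -66.7  25.5]
yellow_bottle 0.89 [273.4 137.6] [457.7   8.1  33. ]
col blue_bottle [ 239  246   78   77 4538] [277.3 284.1] top [459.3 -64.1  48. ]
col yellow_bottle [ 227   90   94   96 6925] [273.9 137.1] top [458.3   9.7  63. ]
col red_bottle [300 250   2   2   2] [300.5 250.5] top [467.5 -27.3  93. ]
hole [275.2 139.1] [ 94.4 105.6] [458.4   6.    8. ]
```

View pics/w14.png

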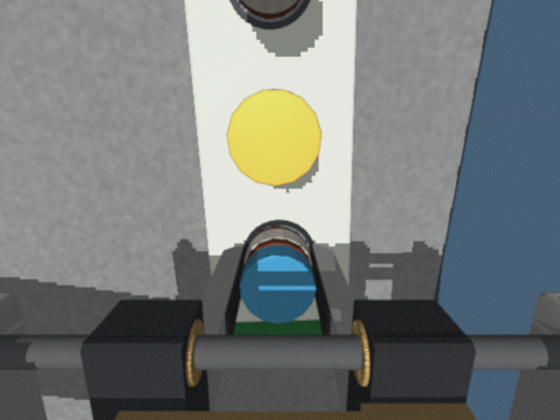

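Call:
move_arm(rows=[[[-2,0.8,1],0],[[0,0,0.6],0],[[0,0,0],0],[[0,0,0],0]])

```text
time_s: 37.6
tool_pos: [460.2, -65.9, 18.0]
eef_rot: [[0.005, 1.0, -0.0], [1.0, -0.005, 0.0], [0.0, -0.0, -1.0]]
contact_force: [-0.1, 0.1, -0.2]
grip_width: 37.9
```

Call:
move_arm(rows=[[[0,0,0.5],0],[[0,0,0],0],[[0,0,0],0]])

```text
time_s: 37.98
tool_pos: [460.3, -65.9, 17.6]
eef_rot: [[0.005, 1.0, -0.0], [1.0, -0.005, 0.0], [0.0, -0.0, -1.0]]
contact_force: [-0.0, 0.1, -0.8]
grip_width: 37.7
```

Call:
move_arm(rows=[[[0,0,0.4],0],[[0,0,0],0],[[0,0,0],0]])

```text
time_s: 38.35
tool_pos: [460.3, -65.9, 17.5]
eef_rot: [[0.005, 1.0, 0.0], [1.0, -0.005, 0.0], [0.0, 0.0, -1.0]]
contact_force: [0.3, 0.3, 4.7]
grip_width: 37.8
```

Contact felt; release, rise and step back to check.

Call:
move_arm(rows=[[[0,0,0],0],[[0,0,0],0],[[0,0,0],0],[[0,0,0],0],[[0,0,0],0],[[0,0,0],0]], grip=1)

```text
time_s: 39.1
tool_pos: [460.2, -65.9, 17.1]
eef_rot: [[0.005, 1.0, -0.0], [1.0, -0.005, -0.0], [-0.0, -0.0, -1.0]]
contact_force: [0.3, -0.3, -0.3]
grip_width: 92.7
```

Call:
move_arm(rows=[[[0,0,-15],0],[[0,0,-33],0],[[0,0,-40],0],[[0,0,-50],0],[[-20,0,-50],0],[[-40,10,-20],0],[[-40,20,0],0],[[-40,20,0],0],[[0,0,0],0],[[0,0,0],0],[[0,0,0],0]])

```text
time_s: 40.48
tool_pos: [509.1, -204.6, 224.9]
eef_rot: [[0.004, 1.0, -0.001], [1.0, -0.004, 0.001], [0.001, -0.001, -1.0]]
contact_force: [-0.2, 0.4, -1.0]
grip_width: 94.0
```

```bash
python3 w.py w15.png; python3 - <<'E'
from h import *
c=arm.camera("top"); save(c,"top1.png"); hsv=cv2.cvtColor(c["img"],cv2.COLOR_RGB2HSV)
rng={"blue_bottle":(95,110),"yellow_bottle":(20,30),"purple_bottle":(140,160),"red_bottle":(0,6)}
for k,(a,b) in rng.items():
    m=((hsv[...,0]>=a)&(hsv[...,0]<=b)&(hsv[...,1]>130)&(hsv[...,2]>60)).astype(np.uint8)
    m[:222]=0;m[285:]=0;m[:,:210]=0;m[:,:]*=1;m[:,385:]=0
    n,l,s,ce=cv2.connectedComponentsWithStats(m)
    if n>1:
        i=1+np.argmax(s[1:,4]); print(k,s[i],"top",onz(c,ce[i],8+B[k]).round(1))
for m in arm.mark_of(c,"rack_center")[:1]: print("rack",onz(c,m["uv"],47.5).round(1))
cv2.imwrite("pics/top1z.png",cv2.resize(cv2.cvtColor(c["img"][215:285,200:390],cv2.COLOR_RGB2BGR),None,fx=4,fy=4))
E
```

```text
[ 509.1 -204.6  224.9] [[0.004, 1.0, -0.001], [1.0, -0.004, 0.001], [0.001, -0.001, -1.0]]
blue_bottle 0.87 [231.1  64.2] [459.7 -66.   25.5]
col blue_bottle [ 345  370   70   38 2438] [378.9 388.1] top [ 642.7 -467.7   48. ]
col yellow_bottle [487 360   1   1   1] [487. 360.] top [ 767.6 -411.    63. ]
mark 0.7 [236.1  65.9] [462.9 -65.1   8. ]
hole [232.8  65.9] [41.4 58.4] [459.2 -65.1   8. ]
blue_bottle [343 244  19  18 266] top [461.  -66.3  53. ]
yellow_bottle [308 245  19  19 274] top [459.3   8.2  68. ]
purple_bottle [271 247  19  19 276] top [457.   84.8  83. ]
red_bottle [233 248  19  20 281] top [454.7 157.8  98. ]
rack [506.  396.8  47.5]
```

View pics/w15.png

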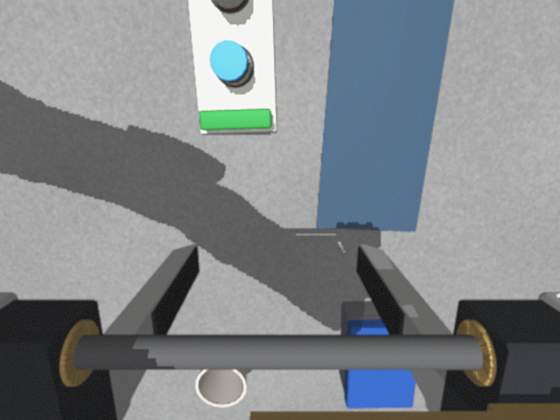

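View pics/top1z.png

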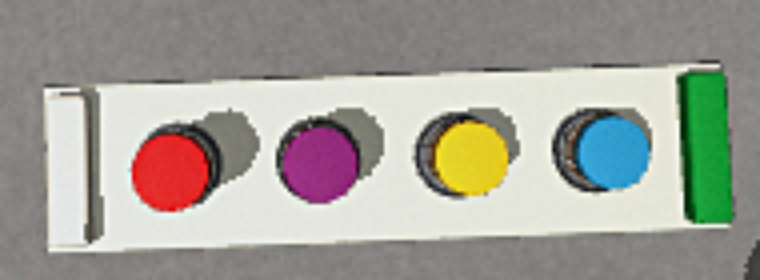

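```bash
python3 - <<'E'
from h import *
a=cv2.imread("pics/top0.png",0)[180:285,95:165].astype(np.float32);b=cv2.imread("pics/top1.png",0)[180:285,95:165].astype(np.float32)
print(cv2.phaseCorrelate(a,b),np.abs(a-b).mean())
arm.hand_in()
E
```

```text
((-0.013741642749167227, -0.007133569048058064), 1.0024291789580766) 5.1259866
the job is handed in; nothing more can be done
```

All four bottles are standing on the loading strip in height order from the green block: blue, yellow, purple, then red farthest away. I handed the job in at about 41 s of the 99 s allowed. Each bottle was lowered until I felt light contact, then released. The arm was well clear of everything at the end.

- **Position:** the last top-camera check put every cap centre within about 1.5 mm of its mark's centre. The calibration is only good to about 2 mm. The caps sit where upright bottles would put them; I did not measure tilt separately.
- **Wrist camera:** earlier readings agreed to within about 3 mm.
- **Rack:** the network's reading of the rack centre shifted by about 11 mm between two pictures. Comparing the pictures directly showed no movement (0.01 pixel). The arm only passed well above the rack and felt no contact there, so I take the shift as network noise.

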